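Lay blood tubes in the sample tray, caps all one way

ROBOT

A 6-joint arm with a two-finger parallel gripper is mounted at the origin on a cart in front of the work surface, level with it; the furniture and walls round the work are solid. World frame = base frame: x ahead of the robot, y to its left, z up, the work surface at z = 0. Lengths are in m, angles in rad, forces in N, time in s.
With the tool pointing down it reaches from about 0.35 to 0.775 m from the base axis. Payload 5.5 kg.
Tool frame: the origin (TCP) lies midway between the tips of the shut fingers; the grasp point (between the pads) lies 19 mm behind it (r.grip_point_offset is the distance from the TCP to the grasp point, in m); x points along the fingers, y is the direction in which the jaws open and shut, and the axes are right-handed (so a half turn about x gives the same grasp; the last joint's range is limited). The gripper opens to 85 mm and grips with 20 to 120 N. Pads are 22 mm wide; open, the fingers measure 114 mm over their backs; the gripper's body (76 mm by 85 mm) begins 54 mm behind the grasp point. The pads swing forward as they close: fully open they stand 13 mm farther back than shut.
Start: joints at [-1.32, 0.313, 0.046, 1.304, 0, 1.431], TCP at [0.219, -0.532, 0.231] pointing down, gripper open.
Joint ranges: [-2.76, 2.76], [-0.86, 1.69], [-1.03, 1.26], [-2.2, 2.34], [-1.47, 1.5], [-3.14, 3.14]. Speed limits (rad/s): [2.57, 2.57, 3.14, 3.14, 3.14, 3.14].

INTERFACE

Orientations are given as [roll, pitch, yaw] about the fixed x, y, z axes, in that order (R = Rz(yaw) Ry(pitch) Rx(roll)).
In Python, from rig import r gives the robot as it stands. The module is installed in compiled form; this text tells all that it offers.
- The arm moves only by the tool drive_tool, never from a script. Its argument "commands" is a list of rows, each a list of 3 entries, a list of its own where there are three numbers: the shift along the tool's x, y, z in cm, then the turn, a rotation vector about the tool's x, y, z in rad, then the opening, from 0 (shut) to 1 (fully open). A call has 1 to 10 rows; each row shifts and turns the pose as measured when the row begins, along the tool's axes as they then stand; what a row does not reach is not made up. A row lasts 1/10 s, in which the tool goes at most 50 mm and 8.59 degrees, less where a joint would pass 70% of its speed; a pose out of reach is approached as far as the arm can. A call with a gripper value outside its range is refused whole. The fingers move at their own pace and stop on an object; "force" is the grip in N (left out, the last holds). Time passes only in rows, so rows that do not move let the fingers close. It gives the time, the measured TCP pose, the force and the opening at its end, in the units of the state.
- r.get_state(): the state, without advancing time (a new reading comes with each control period).
- r.grab_frame(name): name is "scene" or "top" or "wrist"; returns a dict with "pixels" (400x640x3 uint8, blue, green, red), "z_map" (400x640 float32, m along the optical axis (not along the pixel's ray), 0 where there is no reading), "fx", "fy", "cx", "cy" (pixels), "k1" (the pictures are not rectified: a ray, as slopes to the right and down, at radius r is drawn at 1 + k1 r^2 times it, then the intrinsics apply), "eye" and "orientation" of the camera in the world. Camera axes: x right, y down, z forward; pixel columns grow to the right and rows downward; lengths in m; the calibration is good to about 2 mm. A picture is of the moment at which its call begins.
- r.finish_job(): hands the job in, once; it reports no verdict.
Trained networks look in a picture, given as the dict that the camera call returned (one of the last four; its "shot" number tells which), for a name from the list of things; names that differ only in an ending like _2 or _b are one class to them, and where a whole thing is asked for, a point or a joint stands for the part that bears it (a point fixed in the world has none). Each returns a list of dicts, best first, with "conf" (0 to 1); they miss things now and then, are a little off and sometimes report something else, mostly with a low value. They report only what shows in the picture. A call takes as long as a camera call. They do not tell look-alikes from the thing itself.
- r.search_frame(picture, name): "position" ([column, row] in pixels, amid what is visible of it).
- r.regions_of(picture, name): "mask" (400x640 bool, what is visible of it) and "position" ([column, row] in pixels, amid what is visible of it).
The state is a dict: "time_s": time; "joints": joint angles; "dq": joint speeds; "joint_efforts": joint torques, N m; "eef_pos": TCP position; "eef_rot": TCP orientation; "force": force on the tool from outside, world axes, zero at the start; "ft_torque": the same for the moment, N m; "width": finger opening in m.
Only numpy, scipy, OpenCV 4.12 (cv2) and the standard library are available. Lean on these libraries where they do the work, as an engineer would, in place of code of your own. Each camera call takes 0.05 s, during which the arm holds its last target.

TASK

Lay the two capped blood tubes that lie loose on the bench into the two empty pairs of V-shaped cradles of the white sample tray, one tube in each, with their caps pointing the same way as the cap of the tube already lying in the middle. Leave that middle tube lying where it is, and let go of both tubes so that all three rest in their cradles.

Things in the scene. Friction and masses are not known exactly. Their poses are not given: they have to be found in the camera images.
- tube_a_mid (a point): capped blood tube lying loose on the bench: 92 mm long, round; barrel 13 mm across, 76 mm long, then a cap 16 mm across. 15 g. This point is on its axis half-way along the bare barrel, 38 mm from its bottom end: grip here. Its z axis points along the tube to the cap. It is 7 mm above the bench. Either loose tube may go in either empty cradle.
- tube_b_mid (a point): capped blood tube lying loose on the bench: 92 mm long, round; barrel 13 mm across, 76 mm long, then a cap 16 mm across. 15 g. This point is on its axis half-way along the bare barrel, 38 mm from its bottom end: grip here. Its z axis points along the tube to the cap. It is 7 mm above the bench. Same as the other loose tube.
- tube_c_mid (a point): capped blood tube lying in the middle cradle of the tray, its cap towards the tray's +x: 92 mm long, round; barrel 13 mm across, 76 mm long, then a cap 16 mm across. 15 g. This point is on its axis half-way along the bare barrel, 38 mm from its bottom end: grip here. Its z axis points along the tube to the cap. It is loose too and must stay there.
- tray: white fixed tray, 120 (x) x 200 mm (y), rim 12 mm high. Origin: bench level, middle of the edge nearest the robot; x runs away from the robot, y left, z up. Places for tubes lying along x at y = -70, 0 (taken), +70 mm: two V cradles each (5 mm thick, mouth 30 mm, tips 42 mm high) at x = 37.5 and 82.5. A laid tube's axis is 36 mm high, its barrel middle at x = 60, cap past the far cradle, to +x.
Things that resemble listed ones, but are neither listed nor needed, are in the scene too. Leave any blue or yellow look-alike of the part that bears tube_b_mid alone.

How it is judged:
By the outcome, as a careful person would: the job done as asked, in the order asked, and still so for the second after the job is handed in, with the robot touching nothing.
It also fails if it takes over 54 s, if anything falls off the work surface, if the arm or the gripper's body presses on something with over 40 N, if the wrist force passes 120 N, or if a joint passes its speed limit or range.

## Working session

There is one attempt and no reset: what is moved stays moved. The work goes in short steps, Python scripts to look and compute and a tool call to move; the robot and the scene stay as the last step left them, time stands still between calls to the robot, and variables do not carry over. Pictures are saved under pics/ and viewed, and the job is handed in when it is done.

Besides the shell and the picture viewer there is one more tool, called after "Call:" by a JSON object that holds its "method" and its "body". drive_tool: Moves the arm, as the interface text tells. Its arguments: {"type":"object","properties":{"commands":{"type":"array"},"force":{"type":"number"}},"required":["commands"]}

```bash
mkdir -p pics; cat > h.py <<'E'
import numpy as np, cv2
from rig import r
from scipy.spatial.transform import Rotation as Ro
def save(p,n): cv2.imwrite(f'pics/{n}.png',p['pixels'])
def camR(p):
    o=np.array(p['orientation'],float)
    return o if o.shape==(3,3) else Ro.from_euler('xyz',o).as_matrix()
def world(p,uv,z=None):
    """uv Nx2 pixels; z = depth list"""
    uv=np.atleast_2d(np.array(uv,float))
    K=np.array([[p['fx'],0,p['cx']],[0,p['fy'],p['cy']],[0,0,1]])
    s=cv2.undistortPoints(uv.reshape(-1,1,2),K,np.array([p['k1'],0,0,0.])).reshape(-1,2)
    d=np.c_[s,np.ones(len(s))]
    if z is None:
        z=p['z_map'][uv[:,1].round().astype(int),uv[:,0].round().astype(int)]
    return (d*np.reshape(z,(-1,1)))@camR(p).T+np.array(p['eye'])
E
python3 - <<'E'
from h import *
print(r.get_state())
for n in ('top','scene'):
    p=r.grab_frame(n); save(p,n+'0'); print(n,p['fx'],p['k1'],p['eye'],p['orientation'])
    for nm in ('tube_a_mid','tray'):
        for d in r.regions_of(p,nm):
            m=d['mask'].copy(); m&=p['z_map']>0
            ys,xs=np.nonzero(m)
            if len(xs)<3: print(nm,d['conf'],d['position'],len(xs)); continue
            w=world(p,np.c_[xs,ys]); c=np.median(w,0)
            e=np.linalg.svd((w-w.mean(0))[:,:2],full_matrices=False)[2][0]
            print(nm,round(d['conf'],2),np.round(d['position']),len(xs),c.round(4),'dir',e.round(3),p['pixels'][m].mean(0).round())
E
```

```text
{'time_s': 0.0, 'joints': array([-1.31959364e+00,  3.14015014e-01,  4.49542071e-02,  1.30358951e+00,
       -2.11919372e-05,  1.43114756e+00]), 'dq': array([-0.00061995, -0.00059682,  0.00104371, -0.00107378, -0.00147293,
        0.00015922]), 'joint_efforts': array([-9.53018025e-04, -4.80625784e+01,  2.98532850e+01,  1.92800938e-02,
       -1.55814942e-04, -3.33930046e-06]), 'eef_pos': array([ 0.2188899 , -0.531145  ,  0.23039043]), 'eef_rot': array([-1.69901512,  1.56894222,  1.833429  ]), 'force': array([-0.29435588,  0.1084226 ,  0.06509405]), 'ft_torque': array([-0.00113098,  0.00707966, -0.00289177]), 'width': 0.08542467228510772}
top 490.31667945353604 -0.06421475586272467 [ 0.3574027  -0.04121026  1.5784061 ] [-3.05664879  0.02327637 -1.57345359]
tube_a_mid 0.64 [406. 218.] 120 [ 0.4356 -0.2786  0.0127] dir [ 0.054 -0.999] [113. 102. 110.]
tray 0.85 [343. 192.] 2187 [ 0.5207 -0.065   0.0079] dir [-0.035  0.999] [141. 144. 144.]
tray 0.72 [247. 194.] 120 [0.5152 0.2292 0.013 ] dir [-0.724  0.69 ] [111. 100. 107.]
scene 479.6541982559184 -0.10596312424806675 [0.03906949 0.8330685  0.67535301] [-2.14220306  0.00836704 -2.66008523]
tube_a_mid 0.61 [389. 171.] 92 [ 0.4305 -0.27    0.013 ] dir [-0.039  0.999] [156. 134. 151.]
tray 0.62 [325. 208.] 2203 [ 0.514  -0.0414  0.0081] dir [0.008 1.   ] [195. 199. 199.]
```

```bash
python3 - <<'E'
import cv2
a=cv2.imread('pics/top0.png');b=cv2.imread('pics/scene0.png')
cv2.imwrite('pics/top0c.png',cv2.resize(a[130:290,210:450],None,fx=3.33,fy=3.33,interpolation=2))
cv2.imwrite('pics/scene0c.png',cv2.resize(b[90:330,180:500],None,fx=2.5,fy=2.5,interpolation=2))
E
```

```text
(no output)
```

View pics/top0c.png

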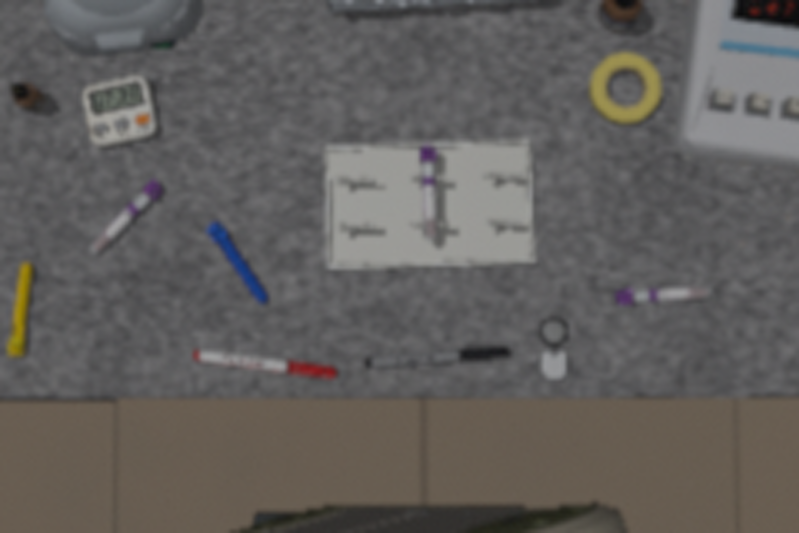

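View pics/scene0c.png

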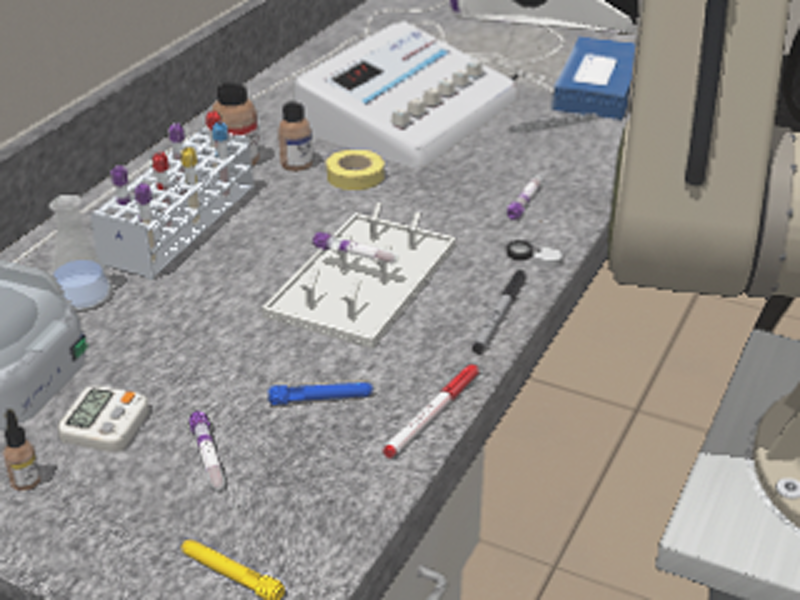

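View pics/top0.png

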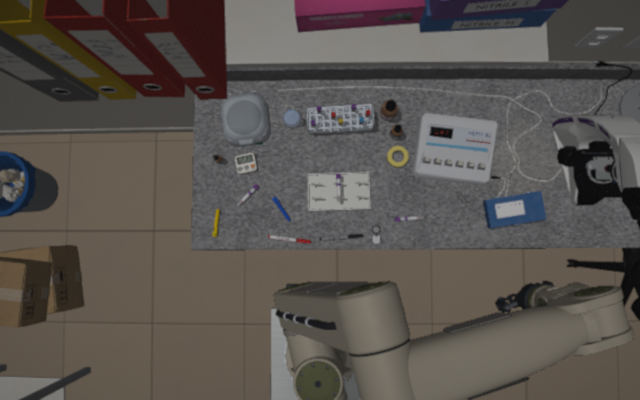

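```bash
cat >> h.py <<'E'
def tubes(p,zmin=.003,zmax=.06):
    """network regions -> grey-free estimate: axis dir toward purple cap"""
    out=[]
    for d in r.regions_of(p,'tube_a_mid'):
        m=d['mask']&(p['z_map']>0); ys,xs=np.nonzero(m)
        if len(xs)<20: continue
        w=world(p,np.c_[xs,ys]); c=p['pixels'][m].astype(int)
        pur=(c[:,0]-c[:,1]>25)&(c[:,2]-c[:,1]>5)
        g=w[:,:2]; mu=g.mean(0); e=np.linalg.svd(g-mu,full_matrices=False)[2][0]
        if pur.sum()and (g[pur].mean(0)-mu)@e<0: e=-e
        t=(g-mu)@e; s=(g-mu)@np.array([-e[1],e[0]])
        lo,hi=np.percentile(t,[1,99]); sl,sh=np.percentile(s,[2,98])
        out.append(dict(conf=d['conf'],px=np.round(d['position']),n=len(xs),dir=e,yaw=np.arctan2(e[1],e[0]),len=hi-lo,wid=sh-sl,bottom=mu+lo*e,mid=mu+(lo+hi)/2*e-.008*e,ztop=np.percentile(w[:,2],90),pur=pur.mean()))
    return out
def show(L):
    for o in L: print({k:(np.round(v,4).tolist() if not np.isscalar(v) else round(float(v),4)) for k,v in o.items()})
def rel(pos,R=None):
    """shift in tool axes (cm) and rotvec (tool) from current pose"""
    s=r.get_state(); R0=Ro.from_euler('xyz',s['eef_rot']); 
    sh=R0.inv().apply(np.array(pos)-s['eef_pos'])*100
    print('t',round(s['time_s'],2),'pos',s['eef_pos'].round(4),'axes x,y,z:',R0.as_matrix().T.round(3).tolist(),'\nshift cm',sh.round(2))
    if R is not None: print('rotvec',(R0.inv()*R).as_rotvec().round(3))
def down(yaw):
    """tool x down, tool y horizontal perpendicular to a tube of this yaw; two choices"""
    out=[]
    for s in (1,-1):
        x=np.array([0,0,-1.]); y=s*np.array([-np.sin(yaw),np.cos(yaw),0]); out.append(Ro.from_matrix(np.c_[x,y,np.cross(x,y)]))
    return out
E
python3 - <<'E'
from h import *
for n in ('top','scene','wrist'):
    p=r.grab_frame(n); print(n); show(tubes(p)); 
    if n=='wrist': save(p,'w0'); print(p['eye'],p['orientation'])
    for d in r.regions_of(p,'tray')[:1]:
        m=d['mask']&(p['z_map']>0);ys,xs=np.nonzero(m);w=world(p,np.c_[xs,ys]);k=w[:,2]<.016
        print('tray',d['conf'],cv2.minAreaRect(w[k,:2].astype(np.float32)),np.percentile(w[k,2],[5,50,95]))
for R in down(np.pi/2): rel([.435,-.275,.2],R)
E
```

```text
top
{'conf': 0.55, 'px': [408.0, 218.0], 'n': 107.0, 'dir': [-0.0433, 0.9991], 'yaw': 1.6141, 'len': 0.0871, 'wid': 0.0124, 'bottom': [0.4372, -0.3293], 'mid': [0.4357, -0.2938], 'ztop': 0.0175, 'pur': 0.1963}
scene
{'conf': 0.56, 'px': [391.0, 169.0], 'n': 82.0, 'dir': [-0.0533, 0.9986], 'yaw': 1.6242, 'len': 0.0887, 'wid': 0.0121, 'bottom': [0.4333, -0.3259], 'mid': [0.4314, -0.2896], 'ztop': 0.0159, 'pur': 0.3537}
tray 0.73 ((0.5275614261627197, -0.082959845662117), (0.1356249302625656, 0.2535998225212097), 2.029041290283203) [0.00234718 0.00779643 0.01289118]
wrist
[ 0.29063145 -0.50131053  0.37464888] [ 2.83392327e+00  8.41394248e-04 -1.17969756e+00]
t 0.75 pos [ 0.219  -0.5317  0.2314] axes x,y,z: [[0.0, -0.0, -1.0], [0.381, -0.925, 0.0], [-0.925, -0.381, 0.0]] 
shift cm [  3.13 -15.51 -29.75]
rotvec [ 1.962 -0.    -0.   ]
t 0.75 pos [ 0.219  -0.5317  0.2314] axes x,y,z: [[0.0, -0.0, -1.0], [0.381, -0.925, 0.0], [-0.925, -0.381, 0.0]] 
shift cm [  3.13 -15.51 -29.75]
rotvec [-1.18  0.   -0.  ]
```

Call:
{"method": "drive_tool", "body": {"commands": [[[0.4, -2.2, -4.25], [0, 0, 0], 1], [[0.4, -2.2, -4.25], [0, 0, 0], 1], [[0.4, -2.2, -4.25], [0, 0, 0], 1], [[0.4, -2.2, -4.25], [0, 0, 0], 1], [[0.4, -2.2, -4.25], [0, 0, 0], 1], [[0.4, -2.2, -4.25], [0, 0, 0], 1], [[0.4, -2.2, -4.25], [0, 0, 0], 1]]}}

```text
time_s: 1.45
eef_pos: [0.4402, -0.2755, 0.2022]
eef_rot: [1.574, 1.564, -1.191]
force: [1.1, -1.2, -0.3]
width: 0.0854
```

Call:
{"method": "drive_tool", "body": {"commands": [[[0, 0, 0], [-0.148, 0, 0], 1], [[0, 0, 0], [-0.148, 0, 0], 1], [[0, 0, 0], [-0.148, 0, 0], 1], [[0, 0, 0], [-0.148, 0, 0], 1], [[0, 0, 0], [-0.148, 0, 0], 1], [[0, 0, 0], [-0.148, 0, 0], 1], [[0, 0, 0], [-0.148, 0, 0], 1], [[0, 0, 0], [-0.148, 0, 0], 1]]}}

```text
time_s: 2.25
eef_pos: [0.4452, -0.267, 0.2022]
eef_rot: [0.621, 1.565, -0.94]
force: [-0.5, 0.1, 0.0]
width: 0.0851
```

```bash
python3 - <<'E'
from h import *
p=r.grab_frame('wrist'); save(p,'w1'); L=tubes(p); show(L); print(r.get_state()['joints'].round(2))
for d in r.regions_of(p,'tray')[:1]:
        m=d['mask']&(p['z_map']>0);ys,xs=np.nonzero(m);w=world(p,np.c_[xs,ys]);k=w[:,2]<.016
        print('tray',d['conf'],cv2.minAreaRect(w[k,:2].astype(np.float32)))
o=L[0]; rel([*o['mid'],.1],down(o['yaw'])[1])
E
```

```text
{'conf': 0.87, 'px': [316.0, 185.0], 'n': 918.0, 'dir': [-0.0515, 0.9987], 'yaw': 1.6223, 'len': 0.0873, 'wid': 0.015, 'bottom': [0.4369, -0.3238], 'mid': [0.4351, -0.2882], 'ztop': 0.016, 'pur': 0.3268}
{'conf': 0.54, 'px': [404.0, 38.0], 'n': 9563.0, 'dir': [0.9994, 0.035], 'yaw': 0.035, 'len': 0.1182, 'wid': 0.0722, 'bottom': [0.4654, -0.1233], 'mid': [0.5165, -0.1215], 'ztop': 0.013, 'pur': 0.0}
[-0.69  0.21 -0.16  1.19 -0.    0.87]
tray 0.88 ((0.5277225971221924, -0.12076294422149658), (0.12537334859371185, 0.0760001614689827), 1.366734504699707)
t 2.4 pos [ 0.4452 -0.2671  0.2022] axes x,y,z: [[0.004, -0.005, -1.0], [1.0, 0.001, 0.004], [0.001, -1.0, 0.005]] 
shift cm [10.23 -1.05  2.06]
rotvec [-0.051  0.005 -0.003]
```

View pics/w1.png

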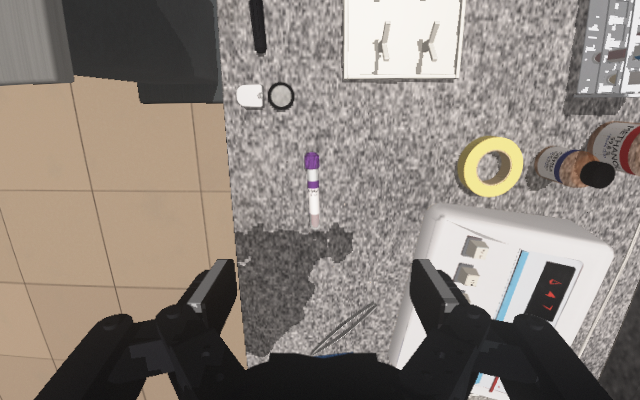

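Candidates (top view): a purple-capped tube at (408,218), a purple-capped tube at (248,195), the blue one at (282,208), the yellow one at (217,222), and the seated tube at (339,188). The two loose purple-capped ones fit the description, and blue and yellow are the look-alikes to leave alone. This wrist view shows the first purple tube, cap at (312,160) and bottom at (315,228).

Call:
{"method": "drive_tool", "body": {"commands": [[[3.4, -0.35, 0.7], [-0.05, 0, 0], 1], [[3.4, -0.35, 0.7], [0, 0, 0], 1], [[3.4, -0.35, 0.7], [0, 0, 0], 1], [[0, 0, 0], [0, 0, 0], 1]]}}

```text
time_s: 2.8
eef_pos: [0.4375, -0.2907, 0.0999]
eef_rot: [0.726, 1.558, -0.806]
force: [-1.0, 1.0, 0.8]
width: 0.0853
```

```bash
python3 - <<'E'
from h import *
p=r.grab_frame('wrist'); L=tubes(p); show(L[:2])
cv2.imwrite('pics/w2c.png',cv2.resize(p['pixels'][60:400,160:480],None,fx=1.7,fy=1.7))
o=L[0]; rel([*o['mid'],.004],down(o['yaw'])[1])
E
```

```text
{'conf': 0.74, 'px': [316.0, 189.0], 'n': 1740.0, 'dir': [-0.055, 0.9985], 'yaw': 1.6258, 'len': 0.0873, 'wid': 0.0128, 'bottom': [0.437, -0.3247], 'mid': [0.4351, -0.2891], 'ztop': 0.016, 'pur': 0.3483}
t 2.9 pos [ 0.4399 -0.2921  0.104 ] axes x,y,z: [[0.014, -0.013, -1.0], [0.999, 0.041, 0.013], [0.04, -0.999, 0.013]] 
shift cm [ 9.99 -0.6  -0.45]
rotvec [-0.014  0.014 -0.013]
```

View pics/w2c.png

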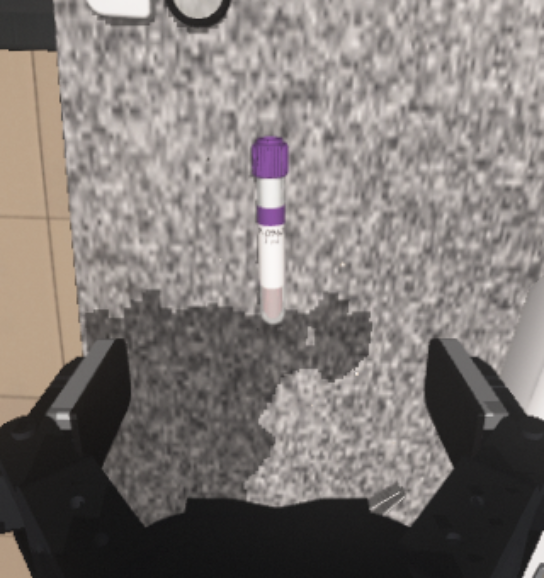

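The crop shows the purple-capped loose tube, cap at crop (270,158) and bottom at (272,320), centred between the open fingers.

Call:
{"method": "drive_tool", "body": {"commands": [[[3, -0.2, -0.15], [-0.014, 0.014, -0.013], 1], [[3, -0.2, -0.15], [0, 0, 0], 1], [[2.5, -0.2, -0.15], [0, 0, 0], 1], [[0.8, 0, 0], [0, 0, 0], 1], [[0, 0, 0], [0, 0, 0], 1]]}}

```text
time_s: 3.4
eef_pos: [0.4432, -0.2939, 0.0207]
eef_rot: [0.834, 1.551, -0.687]
force: [0.9, 1.1, 1.0]
width: 0.0854
```

```bash
python3 - <<'E'
from h import *
rel([.4351,-.2891,.004],down(1.624)[1])
E
```

```text
t 3.4 pos [ 0.4432 -0.2939  0.0207] axes x,y,z: [[0.015, -0.012, -1.0], [0.999, 0.051, 0.014], [0.051, -0.999, 0.013]] 
shift cm [ 1.65 -0.81 -0.54]
rotvec [-0.002  0.013 -0.014]
```

Call:
{"method": "drive_tool", "body": {"commands": [[[0.5, -0.8, -0.5], [0, 0.014, -0.014], 1], [[0, 0, 0], [0, 0, 0], 1]]}}

```text
time_s: 3.6
eef_pos: [0.4366, -0.2904, 0.0186]
eef_rot: [1.106, 1.568, -0.414]
force: [-0.3, -0.1, -0.3]
width: 0.0856
```

```bash
python3 - <<'E'
from h import *
rel([.4351,-.2891,.004],down(1.624)[1]); print(r.get_state()['dq'].round(4))
E
```

```text
t 3.6 pos [ 0.4366 -0.2904  0.0186] axes x,y,z: [[0.003, -0.001, -1.0], [0.999, 0.051, 0.003], [0.051, -0.999, 0.001]] 
shift cm [ 1.46 -0.15 -0.14]
rotvec [-0.003  0.001 -0.003]
[ 0.0056 -0.0228  0.0441 -0.0013  0.0037  0.0072]
```

Call:
{"method": "drive_tool", "body": {"commands": [[[0.7, -0.15, -0.14], [0, 0, 0], 1], [[0.6, -0.05, 0], [0, 0, 0], 1], [[0.2, 0, 0], [0, 0, 0], 1]]}}

```text
time_s: 3.9
eef_pos: [0.4362, -0.2907, 0.0053]
eef_rot: [0.904, 1.563, -0.617]
force: [0.1, -0.2, 0.1]
width: 0.0854
```

```bash
python3 - <<'E'
from h import *
rel([.4351,-.2891,.004],down(1.624)[1])
p=r.grab_frame('wrist'); show(tubes(p)[:1])
E
```

```text
t 3.9 pos [ 0.4362 -0.2907  0.0053] axes x,y,z: [[0.007, -0.005, -1.0], [0.999, 0.05, 0.007], [0.05, -0.999, 0.005]] 
shift cm [ 0.13 -0.1  -0.17]
rotvec [-0.003  0.005 -0.006]
{'conf': 0.98, 'px': [321.0, 233.0], 'n': 4329.0, 'dir': [-0.0488, 0.9988], 'yaw': 1.6196, 'len': 0.0872, 'wid': 0.0132, 'bottom': [0.4367, -0.3242], 'mid': [0.435, -0.2886], 'ztop': 0.0162, 'pur': 0.3918}
```

Call:
{"method": "drive_tool", "body": {"commands": [[[0.25, -0.1, -0.15], [0, 0.005, -0.006], 1], [[0, 0, 0], [0, 0, 0], 0], [[0, 0, 0], [0, 0, 0], 0], [[0, 0, 0], [0, 0, 0], 0], [[0, 0, 0], [0, 0, 0], 0], [[0, 0, 0], [0, 0, 0], 0], [[0, 0, 0], [0, 0, 0], 0]], "force": 35}}

```text
time_s: 4.7
eef_pos: [0.4351, -0.2891, 0.0027]
eef_rot: [-2.698, 1.57, 2.064]
force: [-0.2, 0.5, 0.3]
width: 0.0112
```

Call:
{"method": "drive_tool", "body": {"commands": [[[0, 0, 0], [0, 0, 0], 0], [[0, 0, 0], [0, 0, 0], 0]]}}

```text
time_s: 4.9
eef_pos: [0.4351, -0.2891, 0.0027]
eef_rot: [-2.707, 1.57, 2.055]
force: [-0.5, -0.4, -0.3]
width: 0.011
```

Call:
{"method": "drive_tool", "body": {"commands": [[[-1.5, 0, 0], [0, 0, 0], 0], [[-3, 0, 0], [0, 0, 0], 0], [[-4, 0, 0], [0, 0, 0], 0], [[-4, 0, 0], [0, 0, 0], 0], [[0, 0, 0], [0, 0, 0], 0]]}}

```text
time_s: 5.4
eef_pos: [0.4337, -0.288, 0.1301]
eef_rot: [-2.396, 1.565, 2.367]
force: [2.2, -0.6, 0.3]
width: 0.0111
```

```bash
python3 - <<'E'
from h import *
p=r.grab_frame('wrist'); show(tubes(p)[:3]); cv2.imwrite('pics/w3.png',p['pixels'])
E
```

```text
{'conf': 0.91, 'px': [323.0, 237.0], 'n': 4349.0, 'dir': [-0.048, 0.9988], 'yaw': 1.6189, 'len': 0.0875, 'wid': 0.0137, 'bottom': [0.4351, -0.3234], 'mid': [0.4333, -0.2877], 'ztop': 0.1438, 'pur': 0.4038}
```

View pics/w3.png

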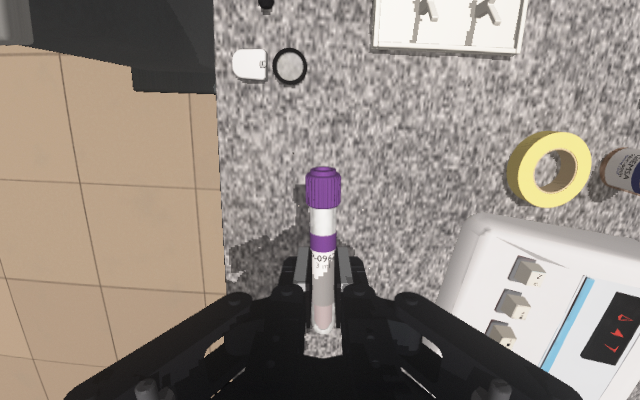

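Call:
{"method": "drive_tool", "body": {"commands": [[[-2.5, 2.3, -3.6], [0, 0, 0], 0], [[-2.5, 2.3, -3.6], [0, 0, 0], 0], [[-2.5, 2.3, -3.6], [0, 0, 0], 0], [[-2.5, 2.3, -3.6], [0, 0, 0], 0], [[0, 0, 0], [0, 0, 0], 0], [[0, 0, 0], [0, 0, 0], 0]]}}

```text
time_s: 6.1
eef_pos: [0.5159, -0.1325, 0.2181]
eef_rot: [-2.246, 1.541, 2.512]
force: [-1.1, 0.2, -0.5]
width: 0.0109
```

```bash
python3 - <<'E'
from h import *
p=r.grab_frame('wrist'); show(tubes(p)[:4]); cv2.imwrite('pics/w4.png',p['pixels']); np.savez('w4.npz',**{k:v for k,v in p.items()})
print(p['eye'],r.get_state()['joints'].round(2))
L=r.regions_of(p,'tray')
for d in L:
    m=d['mask']&(p['z_map']>0);ys,xs=np.nonzero(m);w=world(p,np.c_[xs,ys]);k=w[:,2]<.016
    print('tray',d['conf'],d['position'],len(xs),cv2.minAreaRect(w[k,:2].astype(np.float32)))
np.save('traymask.npy',L[0]['mask'])
E
```

```text
{'conf': 0.96, 'px': [325.0, 236.0], 'n': 4305.0, 'dir': [-0.0423, 0.9991], 'yaw': 1.6131, 'len': 0.0885, 'wid': 0.0135, 'bottom': [0.5173, -0.1691], 'mid': [0.5158, -0.1328], 'ztop': 0.2324, 'pur': 0.4028}
[ 0.51537257 -0.05652855  0.36282795] [-0.41  0.26 -0.06  1.28  0.01  1.12]
tray 0.97 [340.9, 93.9] 17045 ((0.5245524644851685, -0.05810508131980896), (0.1230606660246849, 0.19951841235160828), 1.056454062461853)
```

View pics/w4.png

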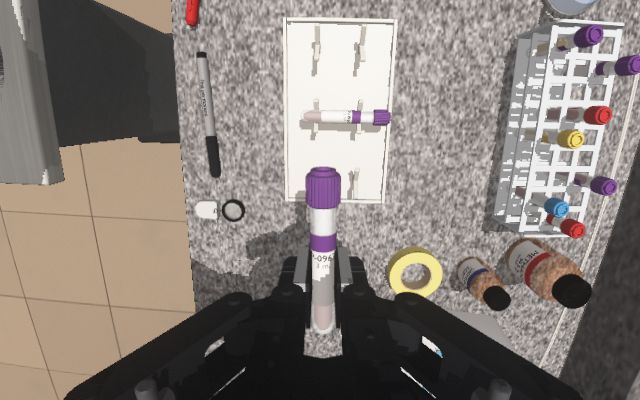

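```bash
python3 - <<'E'
from h import *
p={k:(v if v.ndim else v.item()) for k,v in np.load('w4.npz',allow_pickle=True).items()}
m=np.zeros((400,640),bool); m[10:205,275:405]=1; m[150:205,275:345]=0; m&=p['z_map']>0
ys,xs=np.nonzero(m); w=world(p,np.c_[xs,ys])
k=(w[:,2]>.02)&(w[:,2]<.07); q=np.zeros((400,640),np.uint8); q[ys[k],xs[k]]=1
n,lab,st,ce=cv2.connectedComponentsWithStats(q,connectivity=8)
for i in range(1,n):
    if st[i,4]<15: continue
    kk=k&(lab[ys,xs]==i); W=w[kk]; 
    print(st[i].tolist(),W.mean(0).round(4),W.min(0).round(4),W.max(0).round(4),cv2.minAreaRect(W[:,:2].astype(np.float32)))
# tray outline edges by line fits over left/right rims
tm=np.load('traymask.npy')&(p['z_map']>0); ys,xs=np.nonzero(tm); w=world(p,np.c_[xs,ys]); w=w[w[:,2]<.016]
yb=np.arange(-.15,.04,.01); 
for f,nm in((np.min,'near'),(np.max,'far')):
    X=[(y,f(w[abs(w[:,1]-y)<.005,0])) for y in yb if (abs(w[:,1]-y)<.005).sum()>20]; X=np.array(X)
    print(nm,np.polyfit(X[:,0],X[:,1],1), X[:,1].round(4))
E
```

```text
[314, 23, 6, 38, 204] [0.4989 0.0126 0.0358] [ 0.4959 -0.0059  0.0264] [0.5015 0.0279 0.0436] ((0.498725026845932, 0.011014685966074467), (0.005136388354003429, 0.03373647481203079), 1.6724525690078735)
[359, 24, 7, 38, 198] [0.5438 0.0129 0.0353] [ 0.5407 -0.0046  0.0207] [0.5472 0.0287 0.0436] ((0.543952465057373, 0.012136546894907951), (0.005144421011209488, 0.03340239077806473), 3.350817918777466)
[300, 99, 91, 36, 1430] [ 0.5315 -0.0582  0.0415] [ 0.4846 -0.0764  0.0333] [ 0.5774 -0.0411  0.0468] ((0.5309749841690063, -0.05849149823188782), (0.09271816164255142, 0.033972471952438354), 1.6166679859161377)
[353, 168, 6, 31, 152] [ 0.5474 -0.1285  0.0353] [ 0.5447 -0.1441  0.0241] [ 0.55   -0.1105  0.0425] ((0.5474608540534973, -0.12732507288455963), (0.00497463159263134, 0.033587317913770676), 1.1743918657302856)
near [-0.0242563   0.46273729] [0.4666 0.4663 0.4663 0.4661 0.4661 0.4647 0.4646 0.4645 0.4632 0.4632
 0.4641 0.4639 0.4638 0.4637 0.4624 0.4626 0.4632 0.4618 0.4628]
far [-0.02625435  0.58157402] [0.5844 0.5845 0.5847 0.585  0.5844 0.5843 0.5844 0.5866 0.5837 0.5824
 0.5827 0.5834 0.5828 0.5818 0.5818 0.5804 0.5805 0.5814 0.5807]
```

Call:
{"method": "drive_tool", "body": {"commands": [[[0, 0, 0], [0.148, 0, 0], 0], [[0, 0, 0], [0.148, 0, 0], 0], [[0, 0, 0], [0.148, 0, 0], 0], [[0, 0, 0], [0.148, 0, 0], 0], [[0, 0, 0], [0.148, 0, 0], 0], [[0, 0, 0], [0.148, 0, 0], 0], [[0, 0, 0], [0.148, 0, 0], 0], [[0, 0, 0], [0.148, 0, 0], 0], [[0, 0, 0], [0.148, 0, 0], 0], [[0, 0, 0], [0.148, 0, 0], 0]]}}

```text
time_s: 7.25
eef_pos: [0.5028, -0.1457, 0.2052]
eef_rot: [-0.633, 1.519, 2.616]
force: [0.4, 0.6, -0.7]
width: 0.0112
```

```bash
python3 - <<'E'
from h import *
rel([.5249,-.1279,.1],down(.026)[1]);print(r.get_state()['joints'].round(2))
E
```

```text
t 7.25 pos [ 0.5028 -0.1457  0.2052] axes x,y,z: [[-0.045, 0.026, -0.999], [0.106, -0.994, -0.031], [-0.993, -0.107, 0.042]] 
shift cm [10.46 -1.22 -2.82]
rotvec [0.081 0.043 0.029]
[-0.44  0.27 -0.08  1.27  0.    2.6 ]
```

Call:
{"method": "drive_tool", "body": {"commands": [[[0, -0.6, -1.4], [0.08, 0.043, 0.029], 0], [[1, -0.6, -1.4], [0, 0, 0], 0], [[3, 0, 0], [0, 0, 0], 0], [[3, 0, 0], [0, 0, 0], 0], [[0, 0, 0], [0, 0, 0], 0]]}}

```text
time_s: 7.75
eef_pos: [0.5276, -0.1367, 0.1272]
eef_rot: [-0.302, 1.564, 2.857]
force: [0.1, -0.2, -0.6]
width: 0.011
```

```bash
python3 - <<'E'
from h import *
rel([.5249,-.1279,.1],down(.026)[1]);print(r.get_state()['joints'].round(2))
p=r.grab_frame('wrist'); show(tubes(p)[:4]); cv2.imwrite('pics/w5.png',p['pixels'])
E
```

```text
t 7.75 pos [ 0.5276 -0.1367  0.1272] axes x,y,z: [[-0.006, 0.002, -1.0], [0.017, -1.0, -0.002], [-1.0, -0.017, 0.006]] 
shift cm [ 2.72 -0.88  0.24]
rotvec [-0.009  0.006  0.002]
[-0.4   0.31 -0.21  1.05 -0.    2.72]
{'conf': 0.95, 'px': [323.0, 236.0], 'n': 4343.0, 'dir': [0.9999, 0.0121], 'yaw': 0.0121, 'len': 0.0877, 'wid': 0.014, 'bottom': [0.4909, -0.1361], 'mid': [0.5267, -0.1357], 'ztop': 0.1405, 'pur': 0.3884}
```

View pics/w5.png

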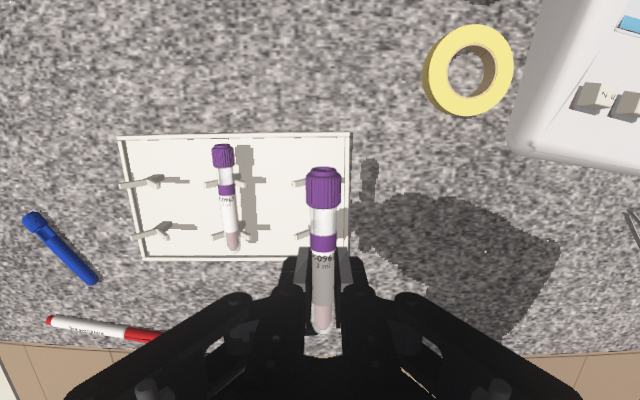

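Call:
{"method": "drive_tool", "body": {"commands": [[[1.3, -0.9, 0.24], [-0.01, 0.006, 0.002], 0], [[1.3, 0, 0], [0, 0, 0], 0], [[0, 0, 0], [0, 0, 0], 0]]}}

```text
time_s: 8.15
eef_pos: [0.5301, -0.1307, 0.1077]
eef_rot: [2.685, 1.56, -0.43]
force: [-0.6, -1.5, -0.3]
width: 0.0112
```

```bash
python3 - <<'E'
from h import *
rel([.5249,-.1279,.031],down(.028)[1])
E
```

```text
t 8.15 pos [ 0.5301 -0.1307  0.1077] axes x,y,z: [[0.01, -0.004, -1.0], [0.027, -1.0, 0.005], [-1.0, -0.027, -0.01]] 
shift cm [ 7.66 -0.33  0.59]
rotvec [-0.001 -0.01  -0.005]
```

Call:
{"method": "drive_tool", "body": {"commands": [[[1.5, -0.3, 0.6], [0, -0.01, -0.005], 0], [[1.5, 0, 0.1], [0, 0, 0], 0], [[0, 0, 0], [0, 0, 0], 0]]}}

```text
time_s: 8.45
eef_pos: [0.5244, -0.1291, 0.078]
eef_rot: [2.706, 1.569, -0.41]
force: [-0.4, 0.4, -0.0]
width: 0.0112
```

```bash
python3 - <<'E'
from h import *
rel([.5249,-.1279,.031],down(.028)[1])
E
```

```text
t 8.45 pos [ 0.5244 -0.1291  0.078 ] axes x,y,z: [[0.002, -0.001, -1.0], [0.026, -1.0, 0.001], [-1.0, -0.026, -0.002]] 
shift cm [ 4.7  -0.13 -0.04]
rotvec [-0.002 -0.002 -0.001]
```

Call:
{"method": "drive_tool", "body": {"commands": [[[1, -0.13, 0], [0, 0, 0], 0], [[1, 0, 0], [0, 0, 0], 0], [[0.8, 0, 0], [0, 0, 0], 0], [[0, 0, 0], [0, 0, 0], 0]]}}

```text
time_s: 8.85
eef_pos: [0.5249, -0.1282, 0.0485]
eef_rot: [2.691, 1.568, -0.424]
force: [0.1, -0.5, 0.4]
width: 0.0113
```

```bash
python3 - <<'E'
from h import *
rel([.5249,-.1279,.031],down(.028)[1])
p=r.grab_frame('wrist'); show(tubes(p)[:4]); cv2.imwrite('pics/w6.png',p['pixels'])
p=r.grab_frame('scene'); cv2.imwrite('pics/s6.png',cv2.resize(p['pixels'][140:260,240:400],None,fx=4,fy=4))
E
```

```text
t 8.85 pos [ 0.5249 -0.1282  0.0485] axes x,y,z: [[0.002, -0.001, -1.0], [0.026, -1.0, 0.001], [-1.0, -0.026, -0.002]] 
shift cm [ 1.75 -0.04  0.  ]
rotvec [-0.002 -0.002 -0.001]
{'conf': 0.96, 'px': [324.0, 239.0], 'n': 4212.0, 'dir': [0.9998, 0.0197], 'yaw': 0.0197, 'len': 0.0878, 'wid': 0.013, 'bottom': [0.4879, -0.128], 'mid': [0.5238, -0.1273], 'ztop': 0.0621, 'pur': 0.4003}
```

View pics/w6.png

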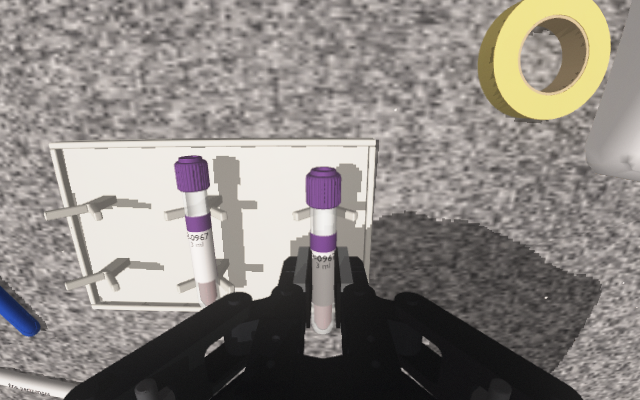

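Call:
{"method": "drive_tool", "body": {"commands": [[[0.6, -0.05, 0], [0, 0, 0], 0], [[0.5, 0, 0], [0, 0, 0], 0], [[0.3, 0, 0], [0, 0, 0], 0], [[0, 0, 0], [0, 0, 0], 0]]}}

```text
time_s: 9.4
eef_pos: [0.5269, -0.1285, 0.0358]
eef_rot: [2.711, 1.564, -0.405]
force: [0.8, 0.0, -0.7]
width: 0.0115
```

Call:
{"method": "drive_tool", "body": {"commands": [[[0.25, -0.05, 0.2], [0, -0.006, -0.003], 0], [[0.2, 0, 0], [0, 0, 0], 0], [[0, 0, 0], [0, 0, 0], 0]]}}

```text
time_s: 9.7
eef_pos: [0.5251, -0.1291, 0.0319]
eef_rot: [1.823, 1.568, -1.293]
force: [-0.5, -0.3, 0.6]
width: 0.0112
```

Call:
{"method": "drive_tool", "body": {"commands": [[[0.1, -0.12, 0], [0, 0, 0], 0], [[0, 0, 0], [0, 0, 0], 0.2], [[0, 0, 0], [0, 0, 0], 0.3], [[0, 0, 0], [0, 0, 0], 0.4], [[0, 0, 0], [0, 0, 0], 0.4], [[0, 0, 0], [0, 0, 0], 0.4]]}}

```text
time_s: 10.3
eef_pos: [0.5251, -0.1276, 0.0308]
eef_rot: [2.037, 1.569, -1.078]
force: [0.1, -0.6, 0.3]
width: 0.0341
```

```bash
python3 - <<'E'
from h import *
rel([.5249,-.1279,.031],down(.028)[1])
p=r.grab_frame('wrist'); show(tubes(p)[:4]); cv2.imwrite('pics/w7.png',p['pixels'])
E
```

```text
t 10.3 pos [ 0.5251 -0.1276  0.0308] axes x,y,z: [[0.001, -0.002, -1.0], [0.026, -1.0, 0.002], [-1.0, -0.026, -0.001]] 
shift cm [-0.02  0.03  0.02]
rotvec [-0.002 -0.001 -0.002]
{'conf': 0.68, 'px': [326.0, 240.0], 'n': 4550.0, 'dir': [0.9997, 0.0253], 'yaw': 0.0253, 'len': 0.0888, 'wid': 0.0137, 'bottom': [0.4874, -0.1293], 'mid': [0.5238, -0.1284], 'ztop': 0.0439, 'pur': 0.362}
```

View pics/w7.png

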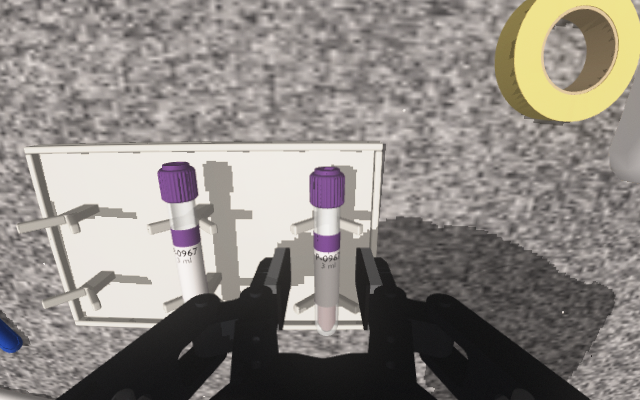

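The first tube rests in both V's, cap away from the robot like the middle one. Now I retreat straight up and go to the left.

Call:
{"method": "drive_tool", "body": {"commands": [[[-1, 0, 0], [0, 0, 0], 0.4], [[-2, 0, 0], [0, 0, 0], 0.4], [[-3, 0, 0], [0, 0, 0], 0.4], [[-4, 0, 0], [0, 0, 0], 0.4], [[-4, 0, 0], [0, 0, 0], 0.4], [[-4, 0, 0], [0, 0, 0], 0.4], [[-1, 0, 0], [0, 0, 0], 0.6]]}}

```text
time_s: 11.1
eef_pos: [0.5227, -0.1262, 0.2293]
eef_rot: [-0.158, 1.567, 3.009]
force: [0.1, 0.1, 0.2]
width: 0.0475
```

```bash
python3 - <<'E'
from h import *
p=r.grab_frame('top'); L=tubes(p); show(L)
for d in r.regions_of(p,'tube_b_mid'): print(d['conf'],d['position'])
rel([.51,.23,.2],down(-.76)[0]); print(r.get_state()['joints'].round(2))
E
```

```text
0.7 [215.1, 220.9]
0.5 [245.1, 196.0]
t 11.25 pos [ 0.521  -0.1256  0.2242] axes x,y,z: [[-0.009, 0.003, -1.0], [0.026, -1.0, -0.003], [-1.0, -0.026, 0.009]] 
shift cm [  2.53 -35.57   0.16]
rotvec [-2.356e+00  1.000e-03  1.200e-02]
[-0.39  0.25 -0.06  1.27 -0.    2.73]
```

Call:
{"method": "drive_tool", "body": {"commands": [[[0, -4.5, 0], [0, 0, 0], 1], [[0, -4.5, 0], [0, 0, 0], 1], [[0, -4.5, 0], [0, 0, 0], 1], [[0, -4.5, 0], [0, 0, 0], 1], [[0, -4.5, 0], [0, 0, 0], 1], [[0, -4.5, 0], [0, 0, 0], 1], [[0, -4.5, 0], [0, 0, 0], 1], [[0, -4.5, 0], [0, 0, 0], 1]]}}

```text
time_s: 12.05
eef_pos: [0.5035, 0.1691, 0.2095]
eef_rot: [-1.027, 1.492, 2.248]
force: [1.0, -0.2, 0.3]
width: 0.0854
```

Call:
{"method": "drive_tool", "body": {"commands": [[[0, 0, 0], [-0.148, 0, 0], 1], [[0, 0, 0], [-0.148, 0, 0], 1], [[0, 0, 0], [-0.148, 0, 0], 1], [[0, 0, 0], [-0.148, 0, 0], 1], [[0, 0, 0], [-0.148, 0, 0], 1], [[0, 0, 0], [-0.148, 0, 0], 1], [[0, 0, 0], [-0.148, 0, 0], 1], [[0, 0, 0], [-0.148, 0, 0], 1], [[0, 0, 0], [-0.148, 0, 0], 1], [[0, 0, 0], [-0.148, 0, 0], 1]]}}

```text
time_s: 13.05
eef_pos: [0.4871, 0.1707, 0.1832]
eef_rot: [-2.171, 1.46, 2.61]
force: [-0.6, -0.4, -0.3]
width: 0.0856
```

Call:
{"method": "drive_tool", "body": {"commands": [[[0, 0, 0], [-0.148, 0, 0], 1], [[0, 0, 0], [-0.148, 0, 0], 1], [[0, 0, 0], [-0.148, 0, 0], 1], [[0, 0, 0], [-0.148, 0, 0], 1], [[0, 0, 0], [-0.148, 0, 0], 1], [[0, 0, 0], [-0.148, 0, 0], 1], [[0, 0, 0], [0, 0, 0], 1]]}}

```text
time_s: 13.75
eef_pos: [0.4754, 0.1689, 0.1656]
eef_rot: [-2.927, 1.434, 2.754]
force: [0.2, -0.1, -0.2]
width: 0.0855
```

```bash
python3 - <<'E'
from h import *
p=r.grab_frame('wrist'); L=tubes(p); show(L); save(p,'w8'); print(r.get_state()['joints'].round(2))
for o in L:
  if o['pur']>.1: rel([*o['mid'],.1],down(o['yaw'])[0])
E
```

```text
[ 0.14  0.3  -0.15  1.24  0.07  0.74]
```

View pics/w8.png

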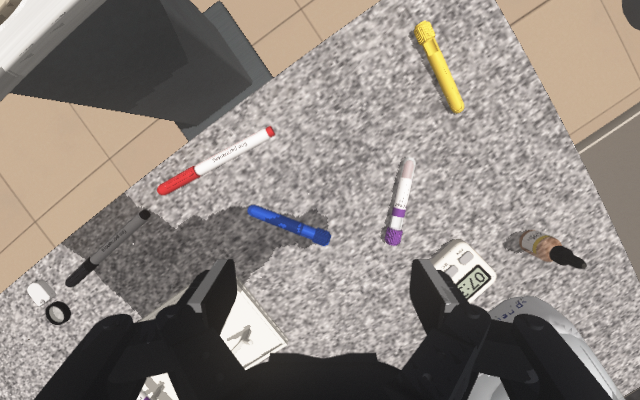

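```bash
python3 - <<'E'
from h import *
rel([.50,.21,.2],down(-.76)[0])
p=r.grab_frame('wrist'); w=world(p,[[408,165],[393,240]]); print(w.round(4), p['z_map'][200,402])
E
```

```text
t 13.85 pos [0.4756 0.1689 0.166 ] axes x,y,z: [[-0.126, 0.052, -0.991], [0.568, 0.823, -0.029], [0.813, -0.566, -0.133]] 
shift cm [-3.47  4.67 -0.79]
rotvec [ 0.154 -0.131  0.04 ]
[[0.4852 0.2613 0.0128]
 [0.5413 0.2074 0.0161]] 0.30485764
```

Call:
{"method": "drive_tool", "body": {"commands": [[[-1, 1.5, -0.5], [0.075, -0.065, 0.02], 1], [[-1, 1.5, -0.5], [0.075, -0.065, 0.02], 1], [[-1, 2, -0.5], [0, 0, 0], 1], [[0, 0, 0], [0, 0, 0], 1]]}}

```text
time_s: 14.3
eef_pos: [0.4981, 0.2163, 0.1953]
eef_rot: [0.115, 1.568, -0.66]
force: [0.4, 0.3, 0.5]
width: 0.0852
```

```bash
python3 - <<'E'
from h import *
p=r.grab_frame('wrist'); L=tubes(p); show(L); save(p,'w9'); print(r.get_state()['joints'].round(2))
rel([.512,.235,.11],down(-.765)[0])
for o in L:
  if o['pur']>.1: rel([*o['mid'],.1],down(o['yaw'])[0])
E
```

```text
{'conf': 0.75, 'px': [164.0, 383.0], 'n': 347.0, 'dir': [0.2607, -0.9654], 'yaw': -1.307, 'len': 0.3747, 'wid': 0.0435, 'bottom': [0.4632, 0.1728], 'mid': [0.5099, -0.0004], 'ztop': 0.0439, 'pur': 0.2911}
[ 0.26  0.26 -0.11  1.2  -0.    1.04]
t 14.4 pos [0.4963 0.2146 0.1939] axes x,y,z: [[-0.002, -0.003, -1.0], [0.7, 0.714, -0.004], [0.714, -0.7, 0.001]] 
shift cm [ 8.38  2.59 -0.31]
rotvec [-0.01   0.001  0.004]
t 14.4 pos [0.4963 0.2146 0.1939] axes x,y,z: [[-0.002, -0.003, -1.0], [0.7, 0.714, -0.004], [0.714, -0.7, 0.001]] 
shift cm [  9.45 -14.37  16.01]
rotvec [0.532 0.002 0.003]
```

Call:
{"method": "drive_tool", "body": {"commands": [[[2.5, 0.9, 0], [-0.01, 0, 0], 1], [[2.5, 0.9, 0], [0, 0, 0], 1], [[2.5, 0.9, 0], [0, 0, 0], 1], [[0, 0, 0], [0, 0, 0], 1]]}}

```text
time_s: 14.8
eef_pos: [0.5138, 0.2305, 0.1151]
eef_rot: [-1.603, 1.564, -2.375]
force: [-0.2, -1.0, 0.2]
width: 0.0852
```

```bash
python3 - <<'E'
from h import *
p=r.grab_frame('wrist'); L=tubes(p); show(L); cv2.imwrite('pics/w10.png',p['pixels'])
rel([.512,.235,.02],down(-.765)[0])
for o in L:
  if o['pur']>.1: rel([*o['mid'],.02],down(o['yaw'])[0])
E
```

```text
t 14.9 pos [0.5152 0.2307 0.1184] axes x,y,z: [[-0.001, -0.004, -1.0], [0.697, 0.717, -0.004], [0.717, -0.697, 0.002]] 
shift cm [ 9.83  0.12 -0.54]
rotvec [-0.006  0.002  0.004]
```

View pics/w10.png

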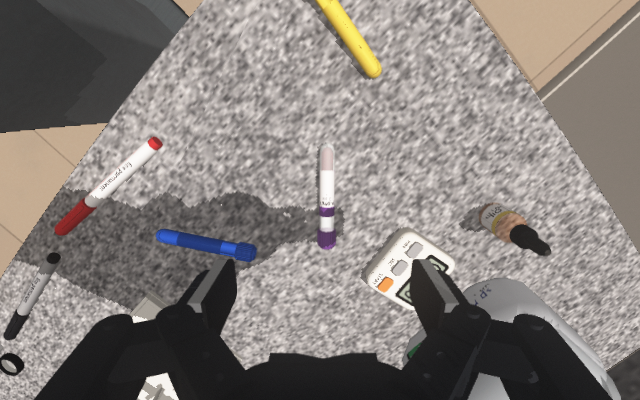

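The purple-capped tube stands upright in view, bottom at (327,148), cap at (327,242), with blue at (205,245) and yellow at (350,40) well aside. The network misses it, so I measure it by depth.

```bash
cat >> h.py <<'E'
def blob(p,box,zlo=.006,zhi=.03):
    c0,r0,c1,r1=box; m=np.zeros((400,640),bool); m[r0:r1,c0:c1]=1; m&=p['z_map']>0
    ys,xs=np.nonzero(m); w=world(p,np.c_[xs,ys]); k=(w[:,2]>zlo)&(w[:,2]<zhi)
    w=w[k]; c=p['pixels'][ys[k],xs[k]].astype(int); pur=(c[:,0]-c[:,1]>25)&(c[:,2]-c[:,1]>5)
    rc=cv2.minAreaRect(w[:,:2].astype(np.float32)); g=w[:,:2];mu=g.mean(0);e=np.linalg.svd(g-mu,full_matrices=False)[2][0]
    if (g[pur].mean(0)-mu)@e<0:e=-e
    t=(g-mu)@e; lo,hi=t.min(),t.max(); 
    out=dict(n=len(w),dir=e,yaw=np.arctan2(e[1],e[0]),len=hi-lo,mid=mu+((lo+hi)/2-.008)*e,ztop=np.percentile(w[:,2],95),wid=min(rc[1]))
    show([out]); return out
E
python3 - <<'E'
from h import *
p=r.grab_frame('wrist'); o=blob(p,(306,135,348,256)); rel([*o['mid'],.02],down(o['yaw'])[0])
E
```

```text
{'n': 1552.0, 'dir': [0.7138, -0.7003], 'yaw': -0.7759, 'len': 0.0913, 'mid': [0.5068, 0.2418], 'ztop': 0.0166, 'wid': 0.0153}
t 14.95 pos [0.516  0.2311 0.1195] axes x,y,z: [[0.001, -0.003, -1.0], [0.697, 0.717, -0.002], [0.717, -0.697, 0.003]] 
shift cm [ 9.94  0.14 -1.44]
rotvec [0.005 0.003 0.002]
```

Call:
{"method": "drive_tool", "body": {"commands": [[[2.5, 0.1, -0.7], [0, 0, 0], 1], [[2.5, 0, -0.7], [0, 0, 0], 1], [[2, 0, 0], [0, 0, 0], 1], [[0.5, 0, 0], [0, 0, 0], 1], [[0, 0, 0], [0, 0, 0], 1]]}}

```text
time_s: 15.45
eef_pos: [0.512, 0.241, 0.0518]
eef_rot: [0.805, 1.556, 0.03]
force: [0.1, -1.0, 0.1]
width: 0.0858
```

```bash
python3 - <<'E'
from h import *
p=r.grab_frame('wrist'); cv2.imwrite('pics/w11.png',p['pixels']);o=blob(p,(295,110,355,305)); rel([*o['mid'],.003],down(o['yaw'])[0])
E
```

```text
{'n': 2620.0, 'dir': [0.7136, -0.7005], 'yaw': -0.7761, 'len': 0.0928, 'mid': [0.5066, 0.2418], 'ztop': 0.0166, 'wid': 0.0163}
t 15.5 pos [0.5122 0.2411 0.0522] axes x,y,z: [[0.015, 0.001, -1.0], [0.699, 0.715, 0.011], [0.715, -0.7, 0.01]] 
shift cm [ 4.91 -0.4  -0.51]
rotvec [ 0.001  0.01  -0.011]
```

View pics/w11.png

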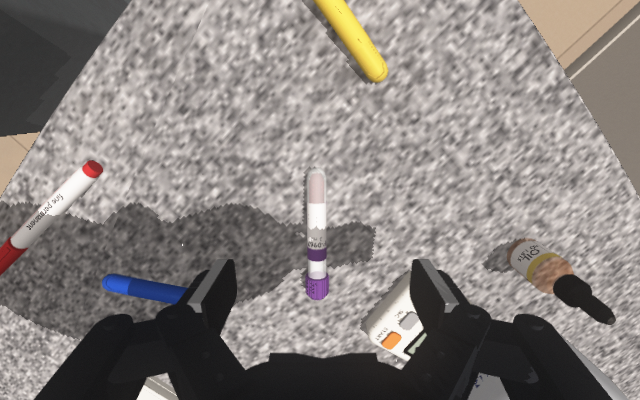

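```bash
python3 - <<'E'
from h import *
p=r.grab_frame('top')
vv,uu=np.mgrid[180:240,215:300]; uv=np.c_[uu.ravel(),vv.ravel()]
p2=r.grab_frame('wrist'); vv,uu=np.mgrid[100:330,60:520]; uv=np.c_[uu.ravel(),vv.ravel()]; uv=uv[p2['z_map'][uv[:,1],uv[:,0]]>0]
w=world(p2,uv); e=np.array([.7137,-.7004]); l=np.array([.7004,.7137]); d=w[:,:2]-[.5066,.2418]
a,b=d@e,d@l; k=(w[:,2]>.006)&(w[:,2]<.04)&(abs(b)>.012)
for s in(1,-1):
    for lo in range(-60,80,15):
        q=k&(a*1000>lo)&(a*1000<=lo+15)&(b*s>0)
        if q.sum()>3: print(s,lo,(np.abs(b[q]).min()*1000).round(),w[q,2].max().round(3),q.sum())
E
```

```text
1 0 141.0 0.008 5
1 15 136.0 0.021 250
1 30 61.0 0.02 108
1 45 52.0 0.018 407
1 60 42.0 0.021 820
1 75 37.0 0.02 366
-1 -45 138.0 0.014 473
-1 -30 144.0 0.014 460
-1 -15 164.0 0.012 52
-1 30 118.0 0.014 413
-1 45 93.0 0.016 1004
```

Call:
{"method": "drive_tool", "body": {"commands": [[[1.5, -0.4, -0.5], [0, 0.01, -0.011], 1], [[1.5, 0, 0], [0, 0, 0], 1], [[1.2, 0, 0], [0, 0, 0], 1], [[0, 0, 0], [0, 0, 0], 1]]}}

```text
time_s: 16.0
eef_pos: [0.5081, 0.2426, 0.0105]
eef_rot: [1.152, 1.566, 0.377]
force: [-0.5, -0.6, -0.5]
width: 0.0858
```

```bash
python3 - <<'E'
from h import *
rel([.5066,.2418,.003],down(-.776)[0])
E
```

```text
t 16.0 pos [0.5081 0.2426 0.0105] axes x,y,z: [[0.004, 0.002, -1.0], [0.7, 0.714, 0.004], [0.714, -0.7, 0.002]] 
shift cm [ 0.75 -0.17 -0.06]
rotvec [ 0.001  0.002 -0.004]
```

Call:
{"method": "drive_tool", "body": {"commands": [[[0.5, -0.17, -0.06], [0, 0, 0], 1], [[0.3, 0, 0], [0, 0, 0], 1], [[0, 0, 0], [0, 0, 0], 1]]}}

```text
time_s: 16.3
eef_pos: [0.5062, 0.2418, 0.0018]
eef_rot: [1.195, 1.567, 0.42]
force: [0.2, 0.9, -0.5]
width: 0.0857
```

```bash
python3 - <<'E'
from h import *
rel([.5066,.2418,.003],down(-.776)[0])
E
```

```text
t 16.3 pos [0.5062 0.2418 0.0018] axes x,y,z: [[0.004, 0.002, -1.0], [0.7, 0.714, 0.004], [0.714, -0.7, 0.001]] 
shift cm [-0.12  0.03  0.02]
rotvec [ 0.001  0.001 -0.004]
```

Call:
{"method": "drive_tool", "body": {"commands": [[[-0.1, 0, 0], [0, 0, 0], 1], [[0, 0, 0], [0, 0, 0], 0], [[0, 0, 0], [0, 0, 0], 0], [[0, 0, 0], [0, 0, 0], 0], [[0, 0, 0], [0, 0, 0], 0], [[0, 0, 0], [0, 0, 0], 0], [[0, 0, 0], [0, 0, 0], 0], [[0, 0, 0], [0, 0, 0], 0]], "force": 35}}

```text
time_s: 17.1
eef_pos: [0.5074, 0.2422, 0.0044]
eef_rot: [1.151, 1.564, 0.376]
force: [0.8, 0.7, -0.1]
width: 0.0113
```

Call:
{"method": "drive_tool", "body": {"commands": [[[-1.5, 0, 0], [0, 0, 0], 0], [[-3, 0, 0], [0, 0, 0], 0], [[-4, 0, 0], [0, 0, 0], 0], [[-4, 0, 0], [0, 0, 0], 0], [[-4, 0, 0], [0, 0, 0], 0], [[0, 0, 0], [0, 0, 0], 0]]}}

```text
time_s: 17.7
eef_pos: [0.5042, 0.241, 0.1728]
eef_rot: [2.619, 1.57, 1.844]
force: [0.5, 0.2, -0.4]
width: 0.0109
```

```bash
python3 - <<'E'
from h import *
p=r.grab_frame('wrist'); cv2.imwrite('pics/w12.png',p['pixels']); show(tubes(p)[:2])
rel([.52,.10,.18],down(.026)[0])
E
```

```text
t 17.8 pos [0.5017 0.2402 0.168 ] axes x,y,z: [[-0.007, -0.002, -1.0], [0.7, 0.714, -0.006], [0.714, -0.7, -0.004]] 
shift cm [-1.19 -8.75 11.11]
rotvec [-0.801 -0.006  0.004]
```

View pics/w12.png

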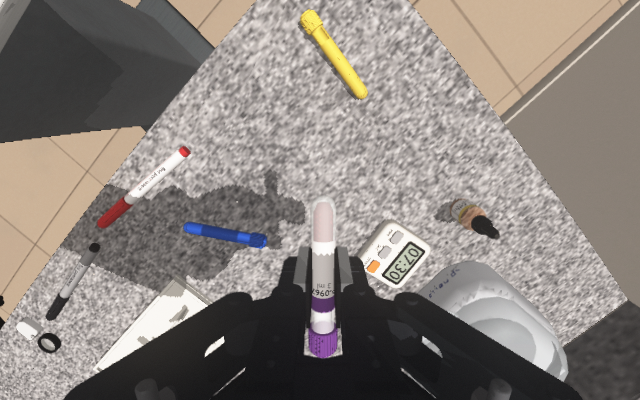

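Call:
{"method": "drive_tool", "body": {"commands": [[[-0.6, -3, 3.5], [0, 0, 0], 0], [[-0.6, -3, 3.5], [0, 0, 0], 0], [[-0.6, -3, 3.5], [0, 0, 0], 0], [[-0.6, -3, 3.5], [0, 0, 0], 0], [[0, -1.5, 1.7], [0, 0, 0], 0]]}}

```text
time_s: 18.3
eef_pos: [0.5157, 0.0314, 0.1836]
eef_rot: [-2.287, 1.55, -3.051]
force: [0.2, 0.5, -0.7]
width: 0.0111
```

Call:
{"method": "drive_tool", "body": {"commands": [[[0, 0, 0], [-0.14, 0, 0], 0], [[0, 0, 0], [-0.14, 0, 0], 0], [[0, 0, 0], [-0.14, 0, 0], 0], [[0, 0, 0], [-0.14, 0, 0], 0], [[0, 0, 0], [-0.14, 0, 0], 0], [[0, 0, 0], [0, 0, 0], 0]]}}

```text
time_s: 18.9
eef_pos: [0.5089, 0.0262, 0.1712]
eef_rot: [-3.087, 1.529, -3.134]
force: [0.6, -0.5, -0.3]
width: 0.011
```

```bash
python3 - <<'E'
from h import *
rel([.5213,.0117,.12],down(.026)[0])
E
```

```text
t 18.9 pos [0.5089 0.0262 0.1712] axes x,y,z: [[-0.041, -0.0, -0.999], [0.047, 0.999, -0.002], [0.998, -0.047, -0.041]] 
shift cm [ 5.06 -1.38  1.52]
rotvec [-0.073 -0.041  0.001]
```

Call:
{"method": "drive_tool", "body": {"commands": [[[0, -1, 1], [-0.073, -0.041, 0], 0], [[1.5, -0.4, 0.5], [0, 0, 0], 0], [[2, 0, 0], [0, 0, 0], 0], [[1.3, 0, 0], [0, 0, 0], 0], [[0, 0, 0], [0, 0, 0], 0]]}}

```text
time_s: 19.4
eef_pos: [0.5198, 0.0119, 0.115]
eef_rot: [3.067, 1.562, 3.078]
force: [-0.8, -0.2, -0.2]
width: 0.011
```

```bash
python3 - <<'E'
from h import *
rel([.5213,.0117,.08],down(.026)[0])
p=r.grab_frame('wrist'); cv2.imwrite('pics/w13.png',p['pixels']); show(tubes(p)[:3])
z=r.get_state()['eef_pos'][2]; blob(p,(295,195,350,360),z-.004,z+.02)
E
```

```text
t 19.4 pos [0.5198 0.0119 0.115 ] axes x,y,z: [[-0.009, 0.001, -1.0], [-0.011, 1.0, 0.001], [1.0, 0.011, -0.009]] 
shift cm [ 3.49 -0.03  0.18]
rotvec [-0.015 -0.009 -0.001]
{'conf': 0.66, 'px': [146.0, 220.0], 'n': 2124.0, 'dir': [1.0, 0.001], 'yaw': 0.001, 'len': 0.091, 'wid': 0.0195, 'bottom': [0.485, -0.1263], 'mid': [0.5226, -0.1263], 'ztop': 0.0436, 'pur': 0.2481}
{'n': 4473.0, 'dir': [1.0, 0.0091], 'yaw': 0.0091, 'len': 0.0926, 'mid': [0.52, 0.0127], 'ztop': 0.1309, 'wid': 0.0268}
```

View pics/w13.png

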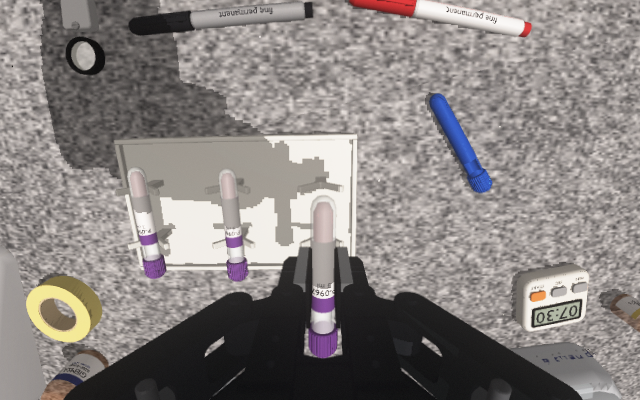

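Call:
{"method": "drive_tool", "body": {"commands": [[[1.2, 0, 0.2], [-0.015, -0.009, 0], 0], [[1.2, 0, 0], [0, 0, 0], 0], [[1.2, 0, 0], [0, 0, 0], 0], [[0, 0, 0], [0, 0, 0], 0]]}}

```text
time_s: 19.9
eef_pos: [0.5247, 0.012, 0.0812]
eef_rot: [-0.024, 1.565, 0.0]
force: [0.2, -0.4, -0.2]
width: 0.0111
```

```bash
python3 - <<'E'
from h import *
rel([.5213,.0117,.05],down(.026)[0])
E
```

```text
t 19.9 pos [0.5247 0.012  0.0812] axes x,y,z: [[0.006, 0.0, -1.0], [-0.024, 1.0, -0.0], [1.0, 0.024, 0.006]] 
shift cm [ 3.12 -0.02 -0.36]
rotvec [-0.002  0.006  0.   ]
```

Call:
{"method": "drive_tool", "body": {"commands": [[[1, 0, -0.4], [0, 0.006, 0], 0], [[1, 0, 0], [0, 0, 0], 0], [[0.8, 0, -0.1], [0, 0, 0], 0], [[0, 0, 0], [0, 0, 0], 0]]}}

```text
time_s: 20.3
eef_pos: [0.5196, 0.0118, 0.0513]
eef_rot: [-1.752, 1.57, -1.729]
force: [-0.7, 0.9, -0.7]
width: 0.0109
```

```bash
python3 - <<'E'
from h import *
rel([.5213,.0117,.032],down(.026)[0])
p=r.grab_frame('wrist'); cv2.imwrite('pics/w14.png',p['pixels'])
z=r.get_state()['eef_pos'][2]; blob(p,(300,195,347,360),z-.004,z+.02)
p=r.grab_frame('scene'); cv2.imwrite('pics/s14.png',cv2.resize(p['pixels'][140:260,260:400],None,fx=4,fy=4,interpolation=2))
E
```

```text
t 20.3 pos [0.5196 0.0118 0.0513] axes x,y,z: [[-0.0, -0.0, -1.0], [-0.023, 1.0, -0.0], [1.0, 0.023, -0.0]] 
shift cm [ 1.93 -0.02  0.17]
rotvec [-0.003 -0.     0.   ]
{'n': 4347.0, 'dir': [0.9998, 0.0196], 'yaw': 0.0196, 'len': 0.0924, 'mid': [0.5195, 0.0126], 'ztop': 0.0655, 'wid': 0.023}
```

View pics/w14.png

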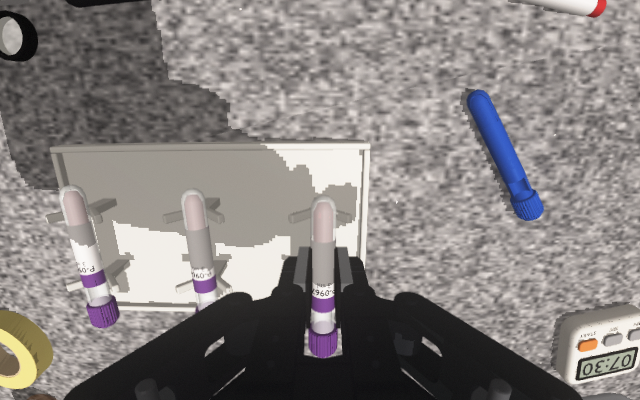

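View pics/s14.png

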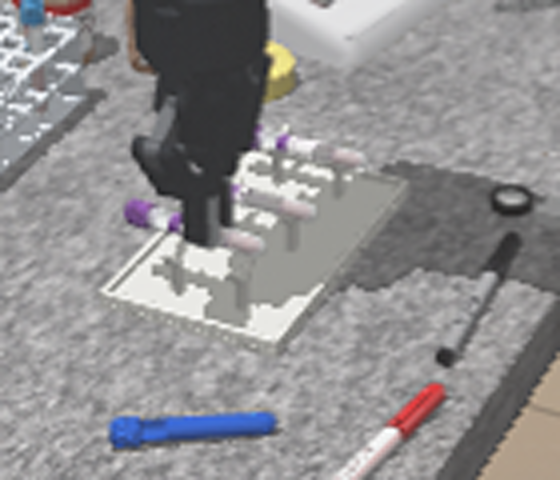

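The second tube sits centred above its cradle pair (wrist view (323,270)), cap away from the robot like the others. Lowering.

Call:
{"method": "drive_tool", "body": {"commands": [[[0.7, 0, 0.15], [-0.003, 0, 0], 0], [[0.6, 0, 0], [0, 0, 0], 0], [[0.3, 0, -0.1], [0, 0, 0], 0], [[0, 0, 0], [0, 0, 0], 0]]}}

```text
time_s: 20.8
eef_pos: [0.5223, 0.0116, 0.0359]
eef_rot: [-0.215, 1.567, -0.189]
force: [-0.8, 0.3, -0.1]
width: 0.0106
```

```bash
python3 - <<'E'
from h import *
rel([.5213,.0117,.032],down(.026)[0])
E
```

```text
t 20.8 pos [0.5223 0.0116 0.0359] axes x,y,z: [[0.004, -0.001, -1.0], [-0.026, 1.0, -0.001], [1.0, 0.026, 0.004]] 
shift cm [ 0.39  0.01 -0.1 ]
rotvec [0.    0.004 0.001]
```

Call:
{"method": "drive_tool", "body": {"commands": [[[0.25, 0, -0.1], [0, 0.004, 0], 0], [[0.15, 0, 0], [0, 0, 0], 0], [[0, 0, 0], [0, 0, 0], 0]]}}

```text
time_s: 21.1
eef_pos: [0.522, 0.0104, 0.0333]
eef_rot: [-1.216, 1.567, -1.19]
force: [-1.5, 1.0, 2.6]
width: 0.0109
```

Call:
{"method": "drive_tool", "body": {"commands": [[[0, 0.05, 0], [0, 0, 0], 0], [[0, 0, 0], [0, 0, 0], 0.2], [[0, 0, 0], [0, 0, 0], 0.3], [[0, 0, 0], [0, 0, 0], 0.4], [[0, 0, 0], [0, 0, 0], 0.4], [[0, 0, 0], [0, 0, 0], 0.4]]}}

```text
time_s: 21.7
eef_pos: [0.5221, 0.011, 0.0331]
eef_rot: [-1.174, 1.567, -1.148]
force: [0.4, 0.6, -0.0]
width: 0.0343
```

```bash
python3 - <<'E'
from h import *
rel([.5213,.0117,.032],down(.026)[0])
p=r.grab_frame('wrist'); cv2.imwrite('pics/w15.png',p['pixels']);blob(p,(300,190,347,360),.03,.06)
E
```

```text
t 21.7 pos [0.5221 0.011  0.0331] axes x,y,z: [[0.002, -0.003, -1.0], [-0.026, 1.0, -0.003], [1.0, 0.026, 0.001]] 
shift cm [ 0.11  0.07 -0.08]
rotvec [-0.     0.001  0.003]
{'n': 4541.0, 'dir': [0.9997, 0.0245], 'yaw': 0.0245, 'len': 0.0932, 'mid': [0.5222, 0.0115], 'ztop': 0.0443, 'wid': 0.025}
```

View pics/w15.png

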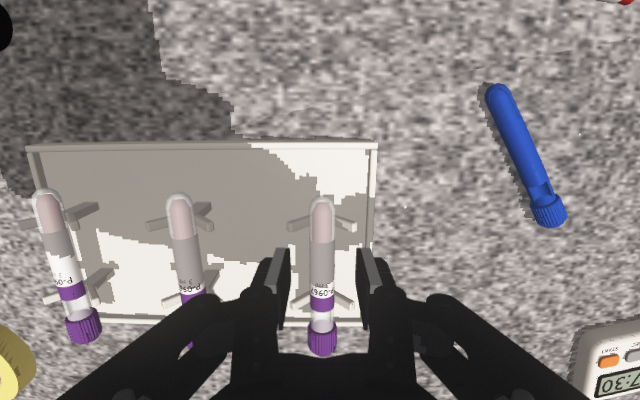

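The tube is seated. Retreating and checking.

Call:
{"method": "drive_tool", "body": {"commands": [[[-1, 0, 0], [0, 0, 0], 0.4], [[-2, 0, 0], [0, 0, 0], 0.4], [[-3, 0, 0], [0, 0, 0], 0.4], [[-4, 0, 0], [0, 0, 0], 0.4], [[-4, 0, 0], [0, 0, 0], 0.4], [[-4, 0, 0], [0, 0, 0], 0.4], [[-3, 0, -3], [0, 0, 0], 0.4], [[-1, 0, -4], [0, 0, 0], 0.4], [[-1, 0, -4], [0, 0, 0], 0.4], [[0, 0, 0], [0, 0, 0], 0.4]]}}

```text
time_s: 22.75
eef_pos: [0.408, 0.0091, 0.2785]
eef_rot: [-0.733, 1.564, -0.707]
force: [0.5, -1.0, 0.6]
width: 0.0344
```

```bash
python3 - <<'E'
from h import *
p=r.grab_frame('scene'); cv2.imwrite('pics/s16.png',cv2.resize(p['pixels'][140:260,260:420],None,fx=4.5,fy=4.5,interpolation=2))
p=r.grab_frame('wrist'); save(p,'w16'); show(tubes(p)); print(r.get_state()['eef_pos'],r.get_state()['dq'].round(3))
E
```

```text
{'conf': 0.58, 'px': [224.0, 249.0], 'n': 583.0, 'dir': [0.999, 0.0449], 'yaw': 0.045, 'len': 0.089, 'wid': 0.0122, 'bottom': [0.4844, -0.1281], 'mid': [0.5209, -0.1265], 'ztop': 0.0439, 'pur': 0.2521}
[0.41182219 0.00871655 0.27636775] [ 0.003  0.036  0.003 -0.007  0.     0.   ]
```

View pics/s16.png

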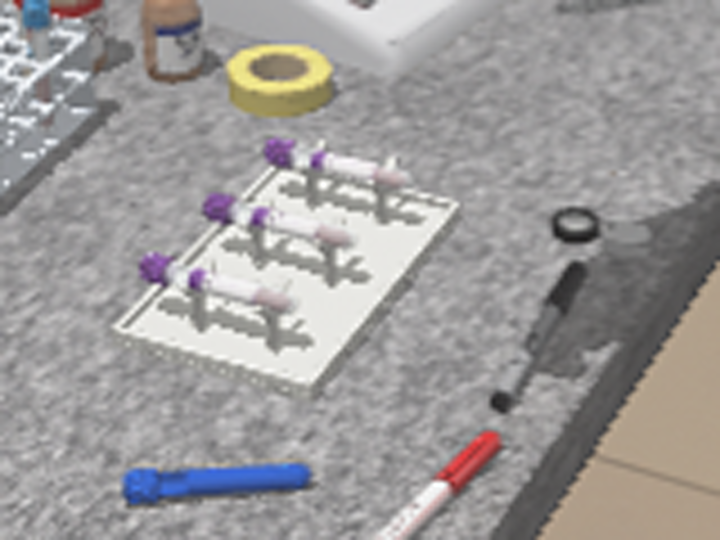

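View pics/w16.png

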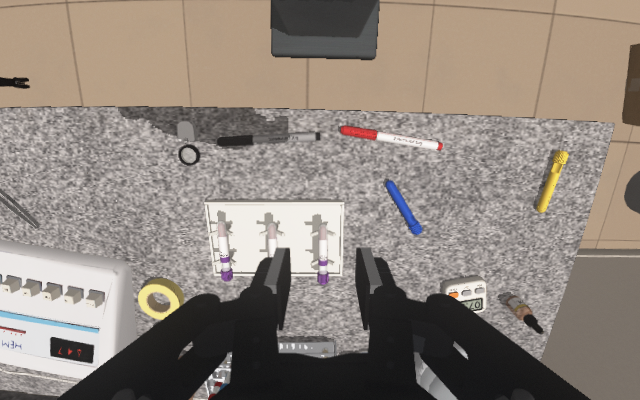

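All three tubes lie parallel in their cradles with caps pointing the same way (scene crop, caps at (280,152), (218,208) and (155,268)). The gripper is well clear.

```bash
python3 -c "
from rig import r
print(r.finish_job())"
```

```text
the job is handed in; nothing more can be done
None
```

Both loose purple-capped tubes now lie in the tray, one in each empty pair of cradles, with their caps pointing away from the robot like the middle tube's. I handed the job in at about 23 s.

- **Final check:** the scene picture shows all three tubes resting parallel in their cradles. The gripper is open and well clear above the near side of the tray.
- **Placement:** after release, the barrel middles measured about 1 mm from where I aimed. The cap tops were about 44 mm high, which matches a 36 mm axis height.
- **Left alone:** I did not touch the middle tube or the blue and yellow look-alikes. The highest contact force shown after any move was about 3 N.
- **What disagreed:** the trained network often missed the second loose tube, so I measured that one from depth with my own code. In the last wrist picture it found only the tube at y = -70 mm. It put that tube's barrel middle about 3 mm nearer the robot than the close-up reading had. I trusted the close-up reading.

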